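# Right the toppled darts trophy in its ring stand

### The arm

A 6-joint arm with a two-finger parallel gripper is mounted at the origin on the work surface. World frame = base frame: x ahead of the robot, y to its left, z up, the work surface at z = 0. Lengths are in m, angles in degrees, forces in N, time in s.
With the tool pointing down it reaches from about 0.25 to 0.725 m from the base axis. Payload 9.7 kg.
Tool frame: the origin (TCP) lies at the very end of the fingers, on their centre line; the grasp point (between the pads) lies 19 mm behind it; z points along the fingers, y is the line along which they close (so a half turn about z gives the same grasp; the last joint's range is limited). The gripper opens to 85 mm and grips with 20 to 120 N. Pads are 22 mm wide; open, the fingers measure 114 mm over their backs; the gripper's body (76 mm by 85 mm) begins 54 mm behind the grasp point. The pads swing forward as they close: fully open they stand 13 mm farther back than shut.
Start: joints at [-75.573, 4.979, 10.078, 95.1, 0, 90], TCP at [0.137, -0.533, 0.231] pointing down, gripper open.
Joint ranges: [-179.16, 179.16], [-48.56, 103.87], [-65.8, 70.77], [-126.05, 130.52], [-82.76, 87.17], [-180, 180]. Speed limits (degrees/s): [127.2, 127.2, 147.25, 180, 180, 180].

### API

Orientations are given as [roll, pitch, yaw] about the fixed x, y, z axes, in that order (R = Rz(yaw) Ry(pitch) Rx(roll)).
In Python, from workcell import telemetry, optics, workorder gives the robot as it stands.
- The arm moves only by the shell command python3 -m handwheel 'ROWS' [FORCE]. ROWS is JSON, a list of rows, each an object of numbers: "tx", "ty", "tz": the shift along the tool's x, y, z in m; "ax", "ay", "az": the turn, a rotation vector about the tool's x, y, z in degrees; "jaw": the gripper command: -1 is shut, 1 is fully open, values between are in proportion. A call has exactly 10 rows; each row shifts and turns the commanded pose from where the row before left it, along the tool's axes as they then stand; what a row does not reach is not made up. A row lasts 1/8 s, in which the tool goes at most 62.5 mm and 10.7 degrees, less where a joint would pass 70% of its speed; a pose out of reach is approached as far as the arm can. A call is refused whole if a number of a shift passes 0.0625 or a number of a turn 10.7, either way. A call with a gripper value outside its range is refused whole. The fingers move at their own pace and stop on an object; FORCE is the grip in N (left out, the last holds). Time passes only in rows, so rows that do not move let the fingers close, or fill a call up. It gives the time, the measured TCP pose, the force, the opening and the grip force at its end, in the units of the state.
- telemetry.get_obs(): the state, without advancing time (a new reading comes with each control period).
- optics.camera(name): name is "side" or "top"; returns a dict with "color" (420x560x3 uint8, red, green, blue), "K" (3x3 intrinsics, pixels), "k1" (the pictures are not rectified: a ray, as slopes to the right and down, at radius r is drawn at 1 + k1 r^2 times it, then the intrinsics apply), "extrinsics" (4x4, takes a point from camera to world coordinates). Camera axes: x right, y down, z forward; pixel columns grow to the right and rows downward; lengths in m; the calibration is good to about 2 mm. A picture is of the moment at which its call begins. There is no depth.
- workorder.job_done(): hands the job in; it is judged then, once.
The state is a dict: "time": time; "q": joint angles; "qd": joint speeds; "joint_efforts": joint torques, N m; "ee_pos": TCP position; "tcp_rot": TCP orientation; "wrist_force": force on the tool from outside, world axes, zero at the start; "torque": the same for the moment, N m; "opening": finger opening in m; "grasp_force": force on a finger pad.
Only numpy, scipy, OpenCV 4.12 (cv2) and the standard library are available. Lean on these libraries where they do the work, as an engineer would, in place of code of your own. Each camera call takes 0.05 s, during which the arm holds its last target. There are 200 camera calls.

### The job

The round-bottomed pewter darts trophy is lolling over in the ring of its stand, whose hinged foot has been knocked in. First swing the foot all the way out against its stop so that the stand is steady, then tip the cup up in its ring, without lifting it out, until it stands upright by itself. Leave the stand where it is, give or take a few centimetres, and do not disturb the other things on the table.

Things in the scene. Friction and masses are not known exactly. Their poses are not given: they have to be found in the camera images.
- stand: Trophy stand, loose, 0.9 kg: oak bar on a steel sole, 190 long (along x), 40 wide, 28 high; on its middle a short pillar (to 46 high) with three brass struts carrying a level brass ring. Origin: centre of the bar's underside, on the table; z up. Its hinged foot is on its -y side. On the bar alone about 1.3 N at the cup's rim tips it sideways; with the foot out it is steady.
- ring (a point): Centre of the brass ring, 68 above the table on the stand's origin; the ring is 8 mm round bar, 68 outside and 52 inside diameter. The cup's polished round bottom rests in it and slides round in it as the cup is tipped; a hard or upward-dragging push can make the cup ride up over the ring's edge instead, and it then falls back.
- leg (a joint): Angle of the stand's swing-out foot about its upright pin, rad: 0 folded along the bar's side (pointing to the stand's +x), 1.571 at its stop, square out from the bar's middle (to the stand's -y); seen from above it opens clockwise. About 0.2 N at the tip moves it and it stays where left; a hard shove against the stop slides the stand.
- leg_hinge (a point): Axis of the foot's pin, 31 mm to the -y side of the bar's middle, at the foot's mid height, 15 above the table.
- leg_tip (a point): Free end of the foot on its centre line, 150 from the pin, 15 above the table. The foot is an oak arm 16 wide (18 at its brass end), spanning 5 to 25 above the table. Folded, its last 55 mm stick out past the end of the bar (95 from the bar's middle) and can be pushed there from the bar's side.
- cup: Small pewter trophy cup, 0.34 kg, loose, leaning 35 degrees in the ring, roughly to the stand's +y side. Bottom: a ball of 84 diameter; above it a nearly straight body 84 to 90 wide. Origin: the ball's centre, 35 above the ring's centre at any lean (103 above the table); z towards the mouth, x to one of two ear handles. It turns in the ring with friction (0.4 N at the rim) and stays at any lean.
- cup_rim (a point): Centre of the cup's open mouth, on its axis 75 from the cup's origin. Wall 4 thick, mouth 80 wide inside, inside 80 deep with straight sides. The two handles reach 65 from the axis, 15 to 60 above the cup's origin, and lie to the two sides of the lean at the start.
- jug: Cream stoneware jug, 132 wide and 187 high, one handle. Origin: centre of the underside. A bystander.
- chalk_block: Walnut block 120 x 60 x 38 holding four chalk stubs up to 72 high. Origin: centre of the underside. A bystander.
- dart_case: Flat tortoiseshell dart case 165 x 75 x 27. Origin: centre of the underside. A bystander.
- pint_glass: Empty pint glass, 84 wide, 150 high. Origin: centre of the underside. A bystander.
- beer_mats: Stack of square beer mats 94 x 94 x 15. Origin: centre of the underside. A bystander.
- brass_bell: Brass hand bell with a dark wooden handle, 72 wide, 120 high. Origin: centre of the underside. A bystander.
- duster: Board duster, felt under an oak back, 130 x 50 x 36. Origin: centre of the underside. A bystander.

How it is judged:
By the outcome, as a careful person would: the job done as asked, in the order asked, and still so for the second after the job is handed in, with the robot touching nothing.
It also fails if it takes over 56 s, if anything falls off the work surface, if the arm or the gripper's body presses on something with over 40 N, if the wrist force passes 120 N, or if a joint passes its speed limit or range.

## Working session

There is one attempt and no reset: what is moved stays moved. The work goes in short steps, Python scripts to look and compute and a shell command to move; the robot and the scene stay as the last step left them, time stands still between calls to the robot, and variables do not carry over. Pictures are saved under pics/ and viewed, at most 10 in all, crops included, and the job is handed in when it is done.

```bash
mkdir -p pics; cat > h.py <<'E'
import numpy as np, cv2
from workcell import telemetry, optics, workorder
def snap(n,f):
    c=optics.camera(n); cv2.imwrite('pics/'+f+'.png',c['color'][:,:,::-1]); return c
def cal(n,c=None):
    c=c or optics.camera(n); return c['K'],c['k1'],c['extrinsics']
def ray(C,u,v):
    K,k1,E=C; d=np.array([(u-K[0,2])/K[0,0],(v-K[1,2])/K[1,1]]); s=d.copy()
    for _ in range(30): s=d/(1+k1*(s@s))
    return E[:3,3],E[:3,:3]@np.r_[s,1]
def atz(C,u,v,z):
    o,d=ray(C,u,v); return o+d*(z-o[2])/d[2]
def proj(C,p):
    K,k1,E=C; q=E[:3,:3].T@(np.array(p)-E[:3,3]); s=q[:2]/q[2]; s=s*(1+k1*(s@s)); return s*[K[0,0],K[1,1]]+K[:2,2]
E
python3 - <<'E'
from h import *
import pickle
d={n:cal(n,snap(n,n+'0')) for n in('top','side')}
pickle.dump(d,open('cal.pkl','wb'))
for n in d: print(n,d[n][0].round(1).tolist(),d[n][1],d[n][2].round(3).tolist())
o=telemetry.get_obs(); print(o['ee_pos'],o['tcp_rot'],o['time'])
E
```

```text
top [[396.8, 0.0, 271.8], [0.0, 396.8, 205.8], [0.0, 0.0, 1.0]] -0.056135131440875986 [[0.022, -0.997, 0.072, 0.48], [-1.0, -0.021, 0.02, 0.048], [-0.019, -0.072, -0.997, 1.359], [0.0, 0.0, 0.0, 1.0]]
side [[497.6, 0.0, 283.9], [0.0, 497.6, 207.2], [0.0, 0.0, 1.0]] 0.013290822123618937 [[-0.752, -0.407, 0.518, -0.171], [-0.658, 0.488, -0.573, 0.864], [-0.02, -0.772, -0.635, 1.005], [0.0, 0.0, 0.0, 1.0]]
[ 0.13697367 -0.53245361  0.23062671] [-1.79929819e+02 -6.94564736e-04  1.44291285e+01] 0.1
```

View pics/top0.png

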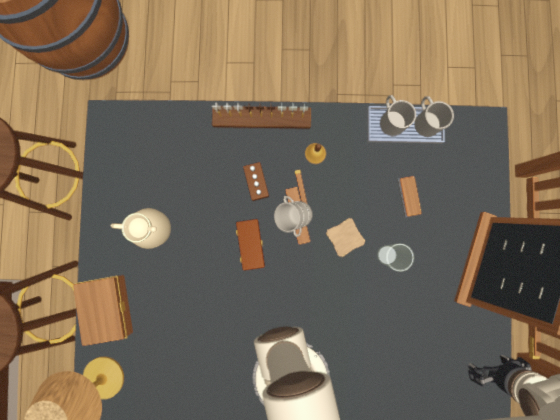

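View pics/side0.png

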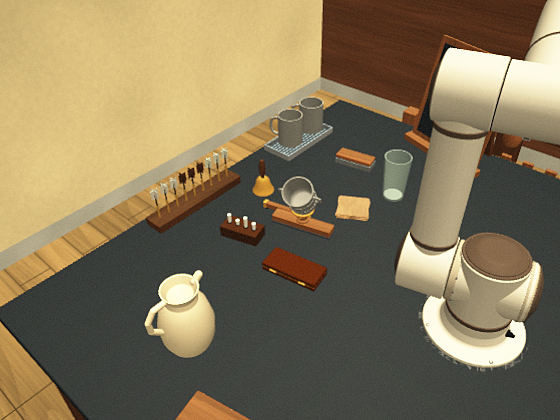

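```bash
python3 - <<'E'
import cv2
t=cv2.imread('pics/top0.png')[140:260,230:390]; s=cv2.imread('pics/side0.png')[150:250,210:370]
cv2.imwrite('pics/tc.png',cv2.resize(t,None,fx=5,fy=5,interpolation=cv2.INTER_CUBIC))
cv2.imwrite('pics/sc.png',cv2.resize(s,None,fx=5,fy=5,interpolation=cv2.INTER_CUBIC))
E
```

```text
(no output)
```

View pics/tc.png

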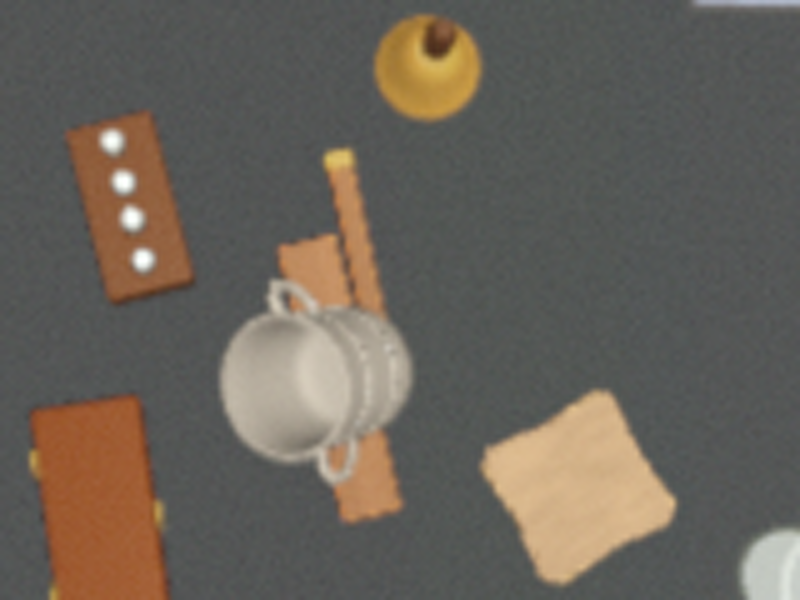

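View pics/sc.png

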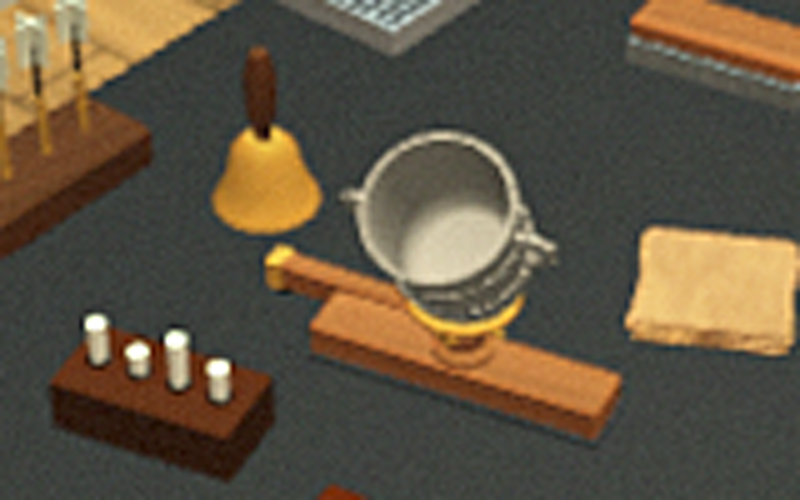

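Top crop (5x, offset 230,140): bar top corners at (278,247), (337,235), (402,508), (342,522); the foot's brass tip at (340,158). The cup mouth centre is at about (290,387), leaning left (+y), with handles at (285,290) and (338,470). The mats' nearest corners are (483,462) and (600,392), and the bell base centre is about (428,68).

```bash
cat >> h.py <<'E'
import pickle,os
CAL=pickle.load(open('cal.pkl','rb'))
def tc(u,v,z): return atz(CAL['top'],230+u/5,140+v/5,z)
def sp(c,yaw,p): a=np.radians(yaw); return np.array([c[0]+np.cos(a)*p[0]-np.sin(a)*p[1],c[1]+np.sin(a)*p[0]+np.cos(a)*p[1],p[2]])
E
python3 - <<'E'
from h import *
c=np.array([tc(*p,.028) for p in((278,247),(337,235),(402,508),(342,522))])
m=c.mean(0); ax=(c[0]+c[1]-c[2]-c[3])/2; yaw=np.degrees(np.arctan2(ax[1],ax[0]))
print('stand',m,'len',np.linalg.norm(ax),np.linalg.norm(c[0]-c[1]),yaw)
print('tip',tc(340,152,.025),'pred',sp(m,yaw,(.15,-.031,.025)))
print('rim',tc(290,387,.164),'pred',sp(m,yaw,(0,.043,.164)))
print('handles',tc(285,290,.14),tc(338,470,.14))
print('legend',sp(m,yaw,(0,-.181,.015)),'mats',tc(483,462,.015),tc(600,392,.015))
print('bell',tc(428,68,.02)); print('chalk',tc(190,280,.038),tc(150,112,.038)); print('case',tc(140,397,.027))
# side check
for p in((.095,.02,.028),(-.095,.02,.028),(.15,-.031,.025),(0,0,.068)): print(p,(proj(CAL['side'],sp(m,yaw,p))-[210,150])*5)
E
```

```text
stand [ 0.54525125 -0.01348228  0.028     ] len 0.18894694252327995 0.040619716635795125 14.256384047105419
tip [ 0.69835392 -0.01121717  0.025     ] pred [ 0.69826588 -0.0065884   0.025     ]
rim [0.53215452 0.02255342 0.164     ] pred [0.53466202 0.02819347 0.164     ]
handles [0.59297114 0.02628909 0.14      ] [ 0.48294887 -0.00834369  0.14      ]
legend [ 0.58982455 -0.18890811  0.015     ] mats [ 0.49071242 -0.11187145  0.015     ] [ 0.53966441 -0.19044109  0.015     ]
bell [ 0.75834406 -0.07054317  0.02      ]
chalk [0.60779971 0.08813932 0.038     ] [0.72096692 0.11773081 0.038     ]
case [0.52919966 0.12027273 0.027     ]
(0.095, 0.02, 0.028) [312.13420495 319.05773943]
(-0.095, 0.02, 0.028) [600.92679485 410.15934951]
(0.15, -0.031, 0.025) [273.2277814  251.35947848]
(0, 0, 0.068) [467.80320346 292.38808368]
```

```bash
python3 -m handwheel '[{"tx":0.05,"ty":-0.031,"jaw":-1},{"tx":0.05,"ty":-0.031,"jaw":-1},{"tx":0.05,"ty":-0.031,"jaw":-1},{"tx":0.05,"ty":-0.031,"jaw":-1},{"tx":0.05,"ty":-0.031,"jaw":-1},{"tx":0.05,"ty":-0.031,"jaw":-1},{"tx":0.05,"ty":-0.031,"jaw":-1},{"tx":0.05,"ty":-0.031,"jaw":-1},{"tx":0.05,"ty":-0.031,"jaw":-1},{"tx":0.05,"ty":-0.031,"jaw":-1}]' 30
python3 -m handwheel '[{"tx":0.05,"ty":-0.031,"jaw":-1},{"tx":0.05,"ty":-0.032,"jaw":-1},{"tx":0.05,"ty":-0.032,"jaw":-1},{"jaw":-1},{"jaw":-1},{"jaw":-1},{"jaw":-1},{"jaw":-1},{"jaw":-1},{"jaw":-1}]'
cat >> h.py <<'E'
S=np.array([0.54525,-0.01348]);YAW=14.26
def tostand(p):
    a=np.radians(YAW); d=np.array(p[:2])-S; return np.array([np.cos(a)*d[0]+np.sin(a)*d[1],-np.sin(a)*d[0]+np.cos(a)*d[1],p[2]])
def st():
    o=telemetry.get_obs(); print('stand frame',tostand(o['ee_pos']).round(4),'rot',np.round(o['tcp_rot'],1),'F',np.round(o['wrist_force'],1),'t',o['time'],'open',o['opening'])
E
python3 -c 'from h import *;st()'
```

```text
stand frame [-0.5235 -0.4024  0.2306] rot [-179.9   -0.    14.4] F [ 0.1  0.5 -0.1] t 0.1 open 0.08514405739138017$[0]: bad value
$[0]: bad value
```

```bash
python3 -m handwheel '[{"tx":0.05,"ty":-0.031,"tz":0,"ax":0,"ay":0,"az":0,"jaw":-1},{"tx":0.05,"ty":-0.031,"tz":0,"ax":0,"ay":0,"az":0,"jaw":-1},{"tx":0.05,"ty":-0.031,"tz":0,"ax":0,"ay":0,"az":0,"jaw":-1},{"tx":0.05,"ty":-0.031,"tz":0,"ax":0,"ay":0,"az":0,"jaw":-1},{"tx":0.05,"ty":-0.031,"tz":0,"ax":0,"ay":0,"az":0,"jaw":-1},{"tx":0.05,"ty":-0.031,"tz":0,"ax":0,"ay":0,"az":0,"jaw":-1},{"tx":0.05,"ty":-0.031,"tz":0,"ax":0,"ay":0,"az":0,"jaw":-1},{"tx":0.05,"ty":-0.031,"tz":0,"ax":0,"ay":0,"az":0,"jaw":-1},{"tx":0.05,"ty":-0.031,"tz":0,"ax":0,"ay":0,"az":0,"jaw":-1},{"tx":0.05,"ty":-0.031,"tz":0,"ax":0,"ay":0,"az":0,"jaw":-1}]' 30;python3 -c 'from h import *;st()'
```

```text
time: 1.35
ee_pos: [0.5451, -0.1061, 0.231]
tcp_rot: [180.0, 0.0, 14.4]
wrist_force: [0.9, 0.1, -0.4]
opening: -0.0
grasp_force: 0.0
stand frame [-0.023  -0.0897  0.231 ] rot [180.    0.   14.4] F [ 0.9  0.1 -0.4] t 1.35 open -1.8928793562130472e-06
```

```bash
python3 -m handwheel '[{"tx":0.05,"ty":-0.031,"tz":0,"ax":0,"ay":0,"az":0,"jaw":-1},{"tx":0.05,"ty":-0.031,"tz":0,"ax":0,"ay":0,"az":0,"jaw":-1},{"tx":0.05,"ty":-0.031,"tz":0,"ax":0,"ay":0,"az":0,"jaw":-1},{"tx":0,"ty":0,"tz":0,"ax":0,"ay":0,"az":0,"jaw":-1},{"tx":0,"ty":0,"tz":0.05,"ax":0,"ay":0,"az":0,"jaw":-1},{"tx":0,"ty":0,"tz":0.05,"ax":0,"ay":0,"az":0,"jaw":-1},{"tx":0,"ty":0,"tz":0.04,"ax":0,"ay":0,"az":0,"jaw":-1},{"tx":0,"ty":0,"tz":0,"ax":0,"ay":0,"az":0,"jaw":-1},{"tx":0,"ty":0,"tz":0,"ax":0,"ay":0,"az":0,"jaw":-1},{"tx":0,"ty":0,"tz":0,"ax":0,"ay":0,"az":0,"jaw":-1}]' ;python3 - <<'E'
from h import *
st(); c=snap('side','side1'); d=snap('top','top1')
a=cv2.resize(cv2.imread('pics/side1.png')[110:250,210:370],None,fx=3,fy=3,interpolation=cv2.INTER_CUBIC)[:420]
b=cv2.resize(cv2.imread('pics/top1.png')[140:260,230:340],None,fx=2.8,fy=3.5,interpolation=cv2.INTER_CUBIC)
cv2.imwrite('pics/m1.png',np.hstack([a,b]))
E
```

```text
time: 2.6
ee_pos: [0.6672, 0.0194, 0.094]
tcp_rot: [180.0, -0.2, 14.4]
wrist_force: [0.2, -0.1, 0.2]
opening: -0.0
grasp_force: 0.0
stand frame [0.1263 0.0018 0.094 ] rot [180.   -0.2  14.4] F [ 0.2 -0.1  0.2] t 2.6 open -3.4746945491874175e-05
```

View pics/m1.png

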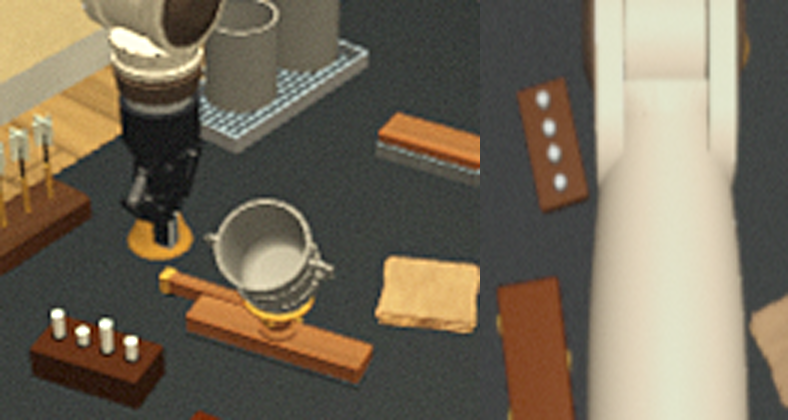

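```bash
python3 -m handwheel '[{"tx":0,"ty":0,"tz":0.03,"ax":0,"ay":0,"az":0,"jaw":-1},{"tx":0,"ty":0,"tz":0.03,"ax":0,"ay":0,"az":0,"jaw":-1},{"tx":0,"ty":0,"tz":0.02,"ax":0,"ay":0,"az":0,"jaw":-1},{"tx":0,"ty":0,"tz":0,"ax":0,"ay":0,"az":0,"jaw":-1},{"tx":0,"ty":0.006,"tz":0,"ax":0,"ay":0,"az":0,"jaw":-1},{"tx":-0.002,"ty":0.006,"tz":0,"ax":0,"ay":0,"az":0,"jaw":-1},{"tx":-0.002,"ty":0.016,"tz":0,"ax":0,"ay":0,"az":0,"jaw":-1},{"tx":-0.002,"ty":0.016,"tz":0,"ax":0,"ay":0,"az":0,"jaw":-1},{"tx":-0.003,"ty":0.016,"tz":0,"ax":0,"ay":0,"az":0,"jaw":-1},{"tx":-0.003,"ty":0.016,"tz":0,"ax":0,"ay":0,"az":0,"jaw":-1}]' ;python3 -c 'from h import *;st()'
```

```text
time: 3.95
ee_pos: [0.6734, -0.0584, 0.0112]
tcp_rot: [-180.0, 0.0, 14.4]
wrist_force: [-0.0, 0.1, 0.0]
opening: 0.0002
grasp_force: 0.1
stand frame [ 0.1131 -0.0751  0.0112] rot [-180.     0.    14.4] F [-0.   0.1  0. ] t 3.95 open 0.0002046052607145014
```

```bash
python3 -m handwheel '[{"tx":-0.0065,"ty":0.0125,"tz":0,"ax":0,"ay":0,"az":0,"jaw":-1},{"tx":-0.0065,"ty":0.0125,"tz":0,"ax":0,"ay":0,"az":0,"jaw":-1},{"tx":-0.0105,"ty":0.012,"tz":0,"ax":0,"ay":0,"az":0,"jaw":-1},{"tx":-0.0105,"ty":0.012,"tz":0,"ax":0,"ay":0,"az":0,"jaw":-1},{"tx":-0.0135,"ty":0.0085,"tz":0,"ax":0,"ay":0,"az":0,"jaw":-1},{"tx":-0.0135,"ty":0.0085,"tz":0,"ax":0,"ay":0,"az":0,"jaw":-1},{"tx":-0.009,"ty":0.004,"tz":0,"ax":0,"ay":0,"az":0,"jaw":-1},{"tx":-0.007,"ty":0.002,"tz":0,"ax":0,"ay":0,"az":0,"jaw":-1},{"tx":0,"ty":0,"tz":0,"ax":0,"ay":0,"az":0,"jaw":-1},{"tx":0,"ty":0,"tz":0,"ax":0,"ay":0,"az":0,"jaw":-1}]' ;python3 - <<'E'
from h import *
st(); c=snap('side','side2'); d=snap('top','top2')
a=cv2.resize(cv2.imread('pics/side2.png')[110:250,210:370],None,fx=3,fy=3,interpolation=cv2.INTER_CUBIC)[:420]
b=cv2.resize(cv2.imread('pics/top2.png')[140:260,260:370],None,fx=2.8,fy=3.5,interpolation=cv2.INTER_CUBIC)
cv2.imwrite('pics/m2.png',np.hstack([a,b]))
E
```

```text
time: 5.2
ee_pos: [0.617, -0.1457, 0.0114]
tcp_rot: [180.0, -0.0, 14.4]
wrist_force: [-0.2, 0.2, 0.9]
opening: -0.0
grasp_force: 0.0
stand frame [ 0.037  -0.1458  0.0114] rot [180.   -0.   14.4] F [-0.2  0.2  0.9] t 5.2 open -1.95559655537083e-05
```

View pics/m2.png

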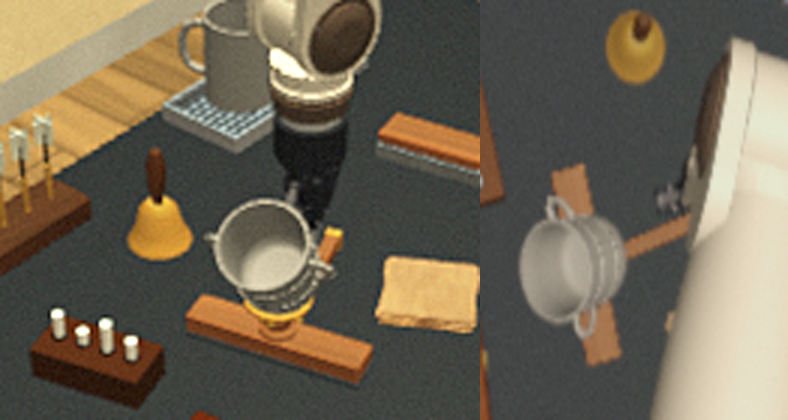

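```bash
python3 -m handwheel '[{"tx":-0.004,"ty":0.001,"tz":0,"ax":0,"ay":0,"az":0,"jaw":-1},{"tx":-0.004,"ty":0.001,"tz":0,"ax":0,"ay":0,"az":0,"jaw":-1},{"tx":-0.003,"ty":0,"tz":0,"ax":0,"ay":0,"az":0,"jaw":-1},{"tx":-0.002,"ty":0,"tz":0,"ax":0,"ay":0,"az":0,"jaw":-1},{"tx":-0.001,"ty":0,"tz":0,"ax":0,"ay":0,"az":0,"jaw":-1},{"tx":-0.001,"ty":0,"tz":0,"ax":0,"ay":0,"az":0,"jaw":-1},{"tx":0,"ty":0,"tz":0,"ax":0,"ay":0,"az":0,"jaw":-1},{"tx":0,"ty":0,"tz":0,"ax":0,"ay":0,"az":0,"jaw":-1},{"tx":0,"ty":0,"tz":0,"ax":0,"ay":0,"az":0,"jaw":-1},{"tx":0,"ty":0,"tz":0,"ax":0,"ay":0,"az":0,"jaw":-1}]' ;python3 - <<'E'
from h import *
st(); snap('top','top3'); snap('side','side3')
a=cv2.resize(cv2.imread('pics/side3.png')[150:250,230:350],None,fx=4,fy=4,interpolation=cv2.INTER_CUBIC)
b=cv2.resize(cv2.imread('pics/top3.png')[160:260,270:350],None,fx=4,fy=4,interpolation=cv2.INTER_CUBIC)
cv2.imwrite('pics/m3.png',np.hstack([a,b]))
for th in(75,85,90):
  t=np.radians(th)
  print(th,[((proj(CAL['top'],sp(S,YAW,(r*np.cos(t)+s*.008*np.sin(t),-.031-r*np.sin(t)+s*.008*np.cos(t),.025)))-[270,160])*4).round(0).tolist() for r,s in((.05,1),(.08,1))], ((proj(CAL['side'],sp(S,YAW,(.15*np.cos(t),-.031-.15*np.sin(t),.025)))-[230,150])*4).round())
E
```

```text
time: 6.55
ee_pos: [0.6029, -0.1516, 0.0114]
tcp_rot: [180.0, -0.0, 14.4]
wrist_force: [2.1, -0.7, -0.7]
opening: -0.0001
grasp_force: 1.4
stand frame [ 0.0219 -0.1481  0.0114] rot [180.   -0.   14.4] F [ 2.1 -0.7 -0.7] t 6.55 open -0.00011289331912185838
75 [[195.0, 177.0], [227.0, 161.0]] [343. 138.]
85 [[201.0, 186.0], [235.0, 175.0]] [374. 143.]
90 [[203.0, 191.0], [238.0, 183.0]] [389. 147.]
```

View pics/m3.png

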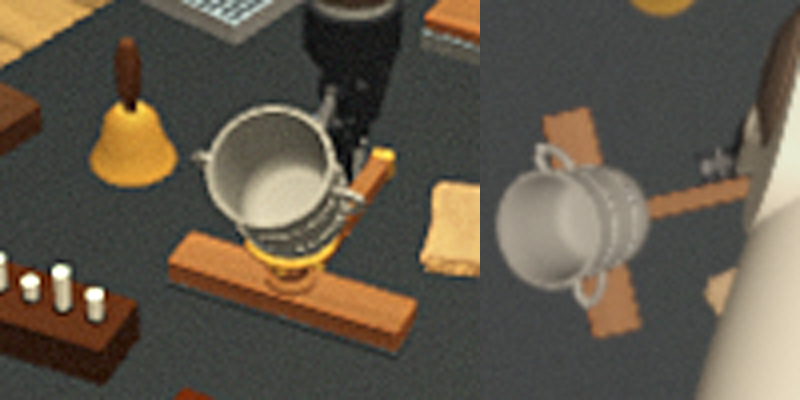

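Tip at (384,155) in the side crop and foot edge in the top crop both match 90°, with a 2 N reaction: it's on the stop. I'll give it one more gentle press, then back off and rise.

```bash
python3 -m handwheel '[{"tx":-0.001,"ty":0,"tz":0,"ax":0,"ay":0,"az":0,"jaw":-1},{"tx":0,"ty":0,"tz":0,"ax":0,"ay":0,"az":0,"jaw":-1},{"tx":0.02,"ty":0,"tz":0,"ax":0,"ay":0,"az":0,"jaw":-1},{"tx":0.03,"ty":0,"tz":0,"ax":0,"ay":0,"az":0,"jaw":-1},{"tx":0,"ty":0,"tz":-0.05,"ax":0,"ay":0,"az":0,"jaw":-1},{"tx":0,"ty":0,"tz":-0.05,"ax":0,"ay":0,"az":0,"jaw":-1},{"tx":0,"ty":0,"tz":-0.05,"ax":0,"ay":0,"az":0,"jaw":-1},{"tx":0,"ty":0,"tz":-0.05,"ax":0,"ay":0,"az":0,"jaw":-1},{"tx":0,"ty":0,"tz":-0.055,"ax":0,"ay":0,"az":0,"jaw":-1},{"tx":0,"ty":0,"tz":0,"ax":0,"ay":0,"az":0,"jaw":-1}]' ;python3 -c 'from h import *;st();print(telemetry.get_obs()["q"])'
```

```text
time: 7.9
ee_pos: [0.6508, -0.1396, 0.2715]
tcp_rot: [179.8, -0.3, 14.4]
wrist_force: [-0.2, -0.5, 0.2]
opening: -0.0002
grasp_force: 0.0
stand frame [ 0.0712 -0.1483  0.2715] rot [179.8  -0.3  14.4] F [-0.2 -0.5  0.2] t 7.9 open -0.00017304067199804706
[-1.21042164e+01  2.33326393e+01  3.66956633e+01  1.02985874e+02
 -9.54645773e-03  1.53472723e+02]
```

```bash
python3 -m handwheel '[{"tx":0,"ty":0,"tz":0,"ax":0,"ay":0,"az":-10,"jaw":-1},{"tx":0,"ty":0,"tz":0,"ax":0,"ay":0,"az":-10,"jaw":-1},{"tx":0,"ty":0,"tz":0,"ax":0,"ay":0,"az":-10,"jaw":-1},{"tx":0,"ty":0,"tz":0,"ax":0,"ay":0,"az":-10,"jaw":-1},{"tx":0,"ty":0,"tz":0,"ax":0,"ay":0,"az":-10,"jaw":-1},{"tx":0,"ty":0,"tz":0,"ax":0,"ay":0,"az":-10,"jaw":-1},{"tx":0,"ty":0,"tz":0,"ax":0,"ay":0,"az":-10,"jaw":-1},{"tx":0,"ty":0,"tz":0,"ax":0,"ay":0,"az":-10,"jaw":-1},{"tx":0,"ty":0,"tz":0,"ax":0,"ay":0,"az":-10,"jaw":-1},{"tx":0,"ty":0,"tz":0,"ax":0,"ay":0,"az":0,"jaw":-1}]' >/dev/null;python3 -m handwheel '[{"tx":0.04,"ty":-0.015,"tz":0,"ax":0,"ay":0,"az":0,"jaw":-1},{"tx":0.04,"ty":-0.015,"tz":0,"ax":0,"ay":0,"az":0,"jaw":-1},{"tx":0.04,"ty":-0.015,"tz":0,"ax":0,"ay":0,"az":0,"jaw":-1},{"tx":0.04,"ty":-0.015,"tz":0,"ax":0,"ay":0,"az":0,"jaw":-1},{"tx":0.033,"ty":-0.014,"tz":0,"ax":0,"ay":0,"az":0,"jaw":-1},{"tx":0,"ty":0,"tz":0,"ax":0,"ay":0,"az":0,"jaw":-1},{"tx":0,"ty":0,"tz":0.02,"ax":0,"ay":0,"az":0,"jaw":-1},{"tx":0,"ty":0,"tz":0.02,"ax":0,"ay":0,"az":0,"jaw":-1},{"tx":0,"ty":0,"tz":0.02,"ax":0,"ay":0,"az":0,"jaw":-1},{"tx":0,"ty":0,"tz":0,"ax":0,"ay":0,"az":0,"jaw":-1}]';python3 - <<'E'
from h import *
st(); snap('top','top4'); snap('side','side4')
a=cv2.resize(cv2.imread('pics/side4.png')[100:250,230:350],None,fx=4,fy=4,interpolation=cv2.INTER_CUBIC)
cv2.imwrite('pics/m4.png',a)
E
```

```text
time: 10.4
ee_pos: [0.5299, 0.0285, 0.2044]
tcp_rot: [-179.8, -0.0, 104.3]
wrist_force: [0.2, -0.2, 0.1]
opening: -0.0001
grasp_force: 0.0
stand frame [-0.0045  0.0444  0.2044] rot [-179.8   -0.   104.3] F [ 0.2 -0.2  0.1] t 10.4 open -0.00012570878542954693
```

View pics/m4.png

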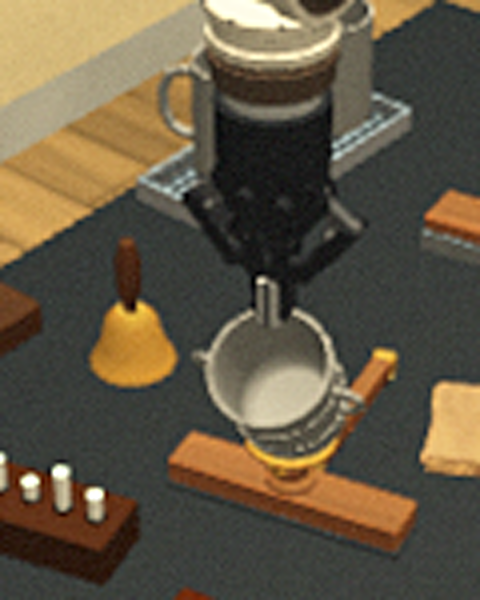

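```bash
python3 -m handwheel '[{"tx":0,"ty":0,"tz":0.02,"ax":0,"ay":0,"az":0,"jaw":-1},{"tx":0,"ty":0,"tz":0.02,"ax":0,"ay":0,"az":0,"jaw":-1},{"tx":0,"ty":0,"tz":0,"ax":0,"ay":0,"az":0,"jaw":-1},{"tx":-0.006,"ty":0,"tz":0,"ax":0,"ay":0,"az":0,"jaw":-1},{"tx":-0.006,"ty":0,"tz":0,"ax":0,"ay":0,"az":0,"jaw":-1},{"tx":-0.005,"ty":0,"tz":0,"ax":0,"ay":0,"az":0,"jaw":-1},{"tx":-0.004,"ty":0,"tz":0,"ax":0,"ay":0,"az":0,"jaw":-1},{"tx":-0.004,"ty":0,"tz":0,"ax":0,"ay":0,"az":0,"jaw":-1},{"tx":-0.004,"ty":0,"tz":0,"ax":0,"ay":0,"az":0,"jaw":-1},{"tx":-0.004,"ty":0,"tz":0,"ax":0,"ay":0,"az":0,"jaw":-1}]';python3 -c 'from h import *;st()'
python3 -m handwheel '[{"tx":-0.004,"ty":0,"tz":0,"ax":0,"ay":0,"az":0,"jaw":-1},{"tx":-0.004,"ty":0,"tz":0,"ax":0,"ay":0,"az":0,"jaw":-1},{"tx":-0.004,"ty":0,"tz":0,"ax":0,"ay":0,"az":0,"jaw":-1},{"tx":-0.004,"ty":0.001,"tz":0,"ax":0,"ay":0,"az":0,"jaw":-1},{"tx":-0.004,"ty":0.001,"tz":0,"ax":0,"ay":0,"az":0,"jaw":-1},{"tx":-0.002,"ty":0,"tz":0,"ax":0,"ay":0,"az":0,"jaw":-1},{"tx":0,"ty":0,"tz":0,"ax":0,"ay":0,"az":0,"jaw":-1},{"tx":0,"ty":0,"tz":0,"ax":0,"ay":0,"az":0,"jaw":-1},{"tx":0,"ty":0,"tz":0,"ax":0,"ay":0,"az":0,"jaw":-1},{"tx":0,"ty":0,"tz":0,"ax":0,"ay":0,"az":0,"jaw":-1}]';python3 - <<'E'
from h import *
st(); snap('top','top5'); snap('side','side5')
a=cv2.resize(cv2.imread('pics/side5.png')[130:250,230:350],None,fx=4,fy=4,interpolation=cv2.INTER_CUBIC)
b=cv2.resize(cv2.imread('pics/top5.png')[160:256,260:340],None,fx=4,fy=5,interpolation=cv2.INTER_CUBIC)
cv2.imwrite('pics/m5.png',np.hstack([a,b]))
E
```

```text
time: 11.75
ee_pos: [0.5388, -0.0031, 0.1663]
tcp_rot: [180.0, -0.0, 104.4]
wrist_force: [-0.3, 1.8, -0.2]
opening: -0.0001
grasp_force: 0.3
stand frame [-0.0037  0.0117  0.1663] rot [180.   -0.  104.4] F [-0.3  1.8 -0.2] t 11.75 open -0.0001286255661645377
time: 13.0
ee_pos: [0.5461, -0.0236, 0.1663]
tcp_rot: [180.0, 0.0, 104.4]
wrist_force: [-1.0, 0.7, 0.1]
opening: -0.0002
grasp_force: 0.2
stand frame [-0.0016 -0.01    0.1663] rot [180.    0.  104.4] F [-1.   0.7  0.1] t 13.0 open -0.00023147131889597014
```

View pics/m5.png

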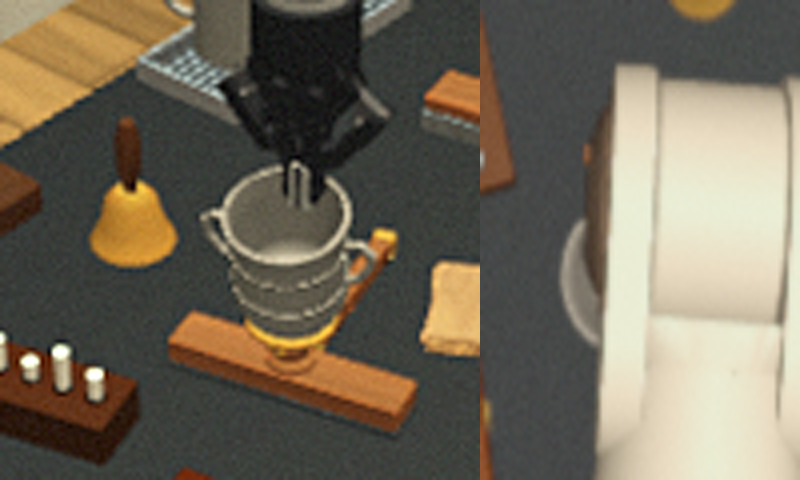

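The cup is swinging up cleanly: in the side crop its rim spans (222,208) to (352,215), top at about (290,165), and the foot and stand haven't moved. I'll compare with the projected rim at several leans.

```bash
cat >> h.py <<'E'
def rim(phi,psi=0,off=(230,130),f=4,cam='side'):
    "extents (l,r,top,bottom) of outer rim in crop px; phi lean to +y, psi to +x (deg)"
    R=cv2.Rodrigues(np.radians([-phi,psi,0.]))[0]; t=np.linspace(0,6.283,200)
    P=np.array([(proj(CAL[cam],sp(S,YAW,R@[.045*np.cos(a),.045*np.sin(a),.075]+[0,0,.103]))-off)*f for a in t])
    return [P[:,0].min(),P[:,0].max(),P[:,1].min(),P[:,1].max()]
E
python3 - <<'E'
from h import *
for p in(0,5,10,15,20): print(p,np.round(rim(p)),np.round(rim(p,3)))
E
```

```text
0 [231. 359. 156. 232.] [226. 354. 156. 230.]
5 [227. 355. 157. 242.] [222. 350. 157. 239.]
10 [223. 352. 159. 252.] [218. 346. 159. 250.]
15 [219. 348. 162. 262.] [215. 342. 162. 260.]
20 [215. 344. 166. 273.] [211. 338. 165. 271.]
```

```bash
python3 -m handwheel '[{"tx":-0.003,"ty":0,"tz":0,"ax":0,"ay":0,"az":0,"jaw":-1},{"tx":-0.003,"ty":0.001,"tz":0,"ax":0,"ay":0,"az":0,"jaw":-1},{"tx":-0.003,"ty":0,"tz":0,"ax":0,"ay":0,"az":0,"jaw":-1},{"tx":-0.003,"ty":0.001,"tz":0,"ax":0,"ay":0,"az":0,"jaw":-1},{"tx":-0.003,"ty":0,"tz":0,"ax":0,"ay":0,"az":0,"jaw":-1},{"tx":-0.002,"ty":0,"tz":0,"ax":0,"ay":0,"az":0,"jaw":-1},{"tx":0,"ty":0,"tz":0,"ax":0,"ay":0,"az":0,"jaw":-1},{"tx":0,"ty":0,"tz":0,"ax":0,"ay":0,"az":0,"jaw":-1},{"tx":0,"ty":0,"tz":0,"ax":0,"ay":0,"az":0,"jaw":-1},{"tx":0,"ty":0,"tz":0,"ax":0,"ay":0,"az":0,"jaw":-1}]';python3 -c 'from h import *;st()'
python3 -m handwheel '[{"tx":0.01,"ty":0,"tz":0,"ax":0,"ay":0,"az":0,"jaw":-1},{"tx":0.02,"ty":0,"tz":0,"ax":0,"ay":0,"az":0,"jaw":-1},{"tx":0,"ty":0,"tz":0,"ax":0,"ay":0,"az":0,"jaw":-1},{"tx":0,"ty":0,"tz":-0.04,"ax":0,"ay":0,"az":0,"jaw":-1},{"tx":0,"ty":0,"tz":-0.05,"ax":0,"ay":0,"az":0,"jaw":-1},{"tx":-0.04,"ty":0,"tz":0,"ax":0,"ay":0,"az":0,"jaw":-1},{"tx":-0.05,"ty":0,"tz":0,"ax":0,"ay":0,"az":0,"jaw":-1},{"tx":-0.05,"ty":0,"tz":0,"ax":0,"ay":0,"az":0,"jaw":-1},{"tx":-0.05,"ty":0,"tz":0,"ax":0,"ay":0,"az":0,"jaw":-1},{"tx":-0.05,"ty":0,"tz":0,"ax":0,"ay":0,"az":0,"jaw":-1}]';python3 - <<'E'
from h import *
st(); snap('top','top6'); snap('side','side6')
a=cv2.resize(cv2.imread('pics/side6.png')[150:250,250:330],None,fx=5,fy=5,interpolation=cv2.INTER_CUBIC)
b=cv2.resize(cv2.imread('pics/top6.png')[160:260,270:350],None,fx=5,fy=5,interpolation=cv2.INTER_CUBIC)
cv2.imwrite('pics/m6.png',np.hstack([a,b]))
for p in(-6,-3,0,3,6):
  for q in(-3,0,3): print(p,q,'side',np.round(rim(p,q,(250,150),5)),'top',np.round(rim(p,q,(270,160),5,'top')))
print([((proj(CAL['top'],sp(S,YAW,(x,y,.028)))-[270,160])*5).round().tolist() for x in(-.095,.095) for y in(-.02,.02)])
print([((proj(CAL['top'],sp(S,YAW,(x,-.181,.025)))-[270,160])*5).round().tolist() for x in(-.009,.009)])
E
```

```text
time: 14.35
ee_pos: [0.5523, -0.0396, 0.1663]
tcp_rot: [-180.0, 0.0, 104.4]
wrist_force: [-0.5, 0.6, -1.3]
opening: 0.0003
grasp_force: 0.4
stand frame [ 0.0004 -0.027   0.1663] rot [-180.     0.   104.4] F [-0.5  0.6 -1.3] t 14.35 open 0.00034591775476917403
time: 15.6
ee_pos: [0.605, -0.2443, 0.2564]
tcp_rot: [180.0, 0.0, 104.5]
wrist_force: [0.2, -0.2, 0.6]
opening: 0.0003
grasp_force: 0.0
stand frame [ 0.001  -0.2384  0.2564] rot [180.    0.  104.5] F [ 0.2 -0.2  0.6] t 15.6 open 0.0003125329770385991
-6 -3 side [201. 360.  95. 180.] top [ 91. 240. 193. 344.]
-6 0 side [195. 354.  95. 177.] top [ 89. 239. 187. 338.]
-6 3 side [189. 348.  95. 173.] top [ 88. 237. 182. 331.]
-3 -3 side [198. 358.  95. 187.] top [ 84. 234. 195. 346.]
-3 0 side [192. 352.  95. 183.] top [ 82. 233. 189. 339.]
-3 3 side [186. 345.  95. 180.] top [ 81. 232. 183. 333.]
0 -3 side [195. 355.  96. 194.] top [ 77. 228. 196. 347.]
0 0 side [189. 349.  95. 190.] top [ 76. 227. 190. 341.]
0 3 side [183. 343.  95. 187.] top [ 74. 226. 184. 334.]
3 -3 side [192. 353.  97. 201.] top [ 71. 222. 198. 349.]
3 0 side [186. 346.  96. 197.] top [ 70. 221. 191. 342.]
3 3 side [180. 340.  96. 194.] top [ 68. 219. 186. 336.]
6 -3 side [189. 350.  98. 208.] top [ 65. 216. 199. 350.]
6 0 side [183. 343.  97. 205.] top [ 63. 214. 193. 344.]
6 3 side [177. 337.  97. 202.] top [ 62. 213. 187. 337.]
[[201.0, 409.0], [143.0, 423.0], [136.0, 134.0], [78.0, 147.0]]
[[404.0, 230.0], [398.0, 204.0]]
```

View pics/m6.png

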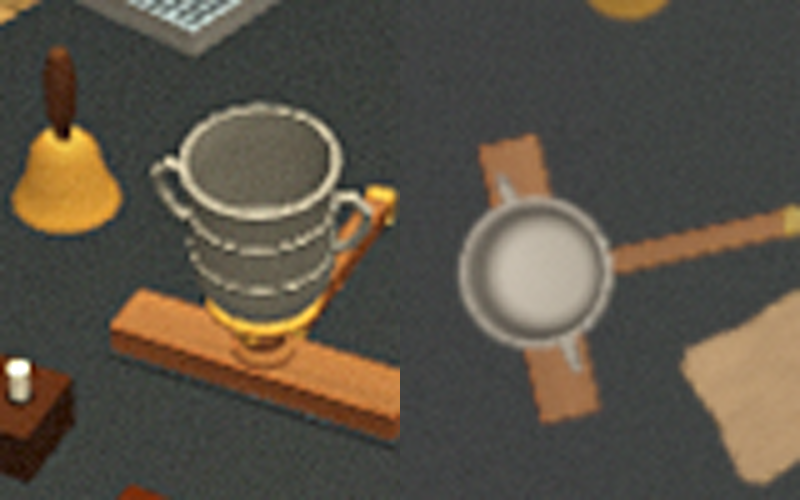

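Top crop: rim spans 459 to 613 (centre about (136,271) in the right half, against (151,266) for upright), so the cup still leans about 7° to +y. The stand corners match the first look, and the foot is at its stop. Push about 10 mm more; I'll measure by circle fit from here.

```bash
cat >> h.py <<'E'
def lean(f):
    g=cv2.resize(cv2.imread(f'pics/{f}.png',0)[160:260,270:350],None,fx=5,fy=5,interpolation=cv2.INTER_CUBIC)
    c=cv2.HoughCircles(cv2.GaussianBlur(g,(0,0),2),cv2.HOUGH_GRADIENT,1,30,param1=60,param2=15,minRadius=70,maxRadius=82)
    print(f,None if c is None else c[0][:3])
E
python3 -c 'from h import *;lean("top6")'
python3 -m handwheel '[{"tx":0.05,"ty":0,"tz":0,"ax":0,"ay":0,"az":0,"jaw":-1},{"tx":0.05,"ty":0,"tz":0,"ax":0,"ay":0,"az":0,"jaw":-1},{"tx":0.05,"ty":0,"tz":0,"ax":0,"ay":0,"az":0,"jaw":-1},{"tx":0.05,"ty":0,"tz":0,"ax":0,"ay":0,"az":0,"jaw":-1},{"tx":0.04,"ty":0,"tz":0,"ax":0,"ay":0,"az":0,"jaw":-1},{"tx":0,"ty":0,"tz":0,"ax":0,"ay":0,"az":0,"jaw":-1},{"tx":0,"ty":0,"tz":0.05,"ax":0,"ay":0,"az":0,"jaw":-1},{"tx":0,"ty":0,"tz":0.04,"ax":0,"ay":0,"az":0,"jaw":-1},{"tx":0,"ty":0,"tz":0,"ax":0,"ay":0,"az":0,"jaw":-1},{"tx":0,"ty":0,"tz":0,"ax":0,"ay":0,"az":0,"jaw":-1}]' >/dev/null;python3 -c 'from h import *;st()'

```

```text
top6 [[130.5 271.5  72.6]]
stand frame [0.0007 0.0026 0.1681] rot [179.9   0.  104.4] F [-0.1  0.4 -0.1] t 16.95 open 8.147239831307745e-05
```

```bash
python3 -m handwheel '[{"tx":-0.008,"ty":0,"tz":0,"ax":0,"ay":0,"az":0,"jaw":-1},{"tx":-0.008,"ty":0,"tz":0,"ax":0,"ay":0,"az":0,"jaw":-1},{"tx":-0.006,"ty":0,"tz":0,"ax":0,"ay":0,"az":0,"jaw":-1},{"tx":-0.004,"ty":0,"tz":0,"ax":0,"ay":0,"az":0,"jaw":-1},{"tx":-0.003,"ty":0,"tz":0,"ax":0,"ay":0,"az":0,"jaw":-1},{"tx":-0.003,"ty":0,"tz":0,"ax":0,"ay":0,"az":0,"jaw":-1},{"tx":-0.003,"ty":0,"tz":0,"ax":0,"ay":0,"az":0,"jaw":-1},{"tx":-0.002,"ty":0,"tz":0,"ax":0,"ay":0,"az":0,"jaw":-1},{"tx":0,"ty":0,"tz":0,"ax":0,"ay":0,"az":0,"jaw":-1},{"tx":0,"ty":0,"tz":0,"ax":0,"ay":0,"az":0,"jaw":-1}]' >/dev/null;python3 -c 'from h import *;st();snap("side","side7")'
python3 -m handwheel '[{"tx":0.01,"ty":0,"tz":0,"ax":0,"ay":0,"az":0,"jaw":-1},{"tx":0.025,"ty":0,"tz":0,"ax":0,"ay":0,"az":0,"jaw":-1},{"tx":0,"ty":0,"tz":0,"ax":0,"ay":0,"az":0,"jaw":-1},{"tx":0,"ty":0,"tz":-0.04,"ax":0,"ay":0,"az":0,"jaw":-1},{"tx":0,"ty":0,"tz":-0.05,"ax":0,"ay":0,"az":0,"jaw":-1},{"tx":-0.04,"ty":0,"tz":0,"ax":0,"ay":0,"az":0,"jaw":-1},{"tx":-0.05,"ty":0,"tz":0,"ax":0,"ay":0,"az":0,"jaw":-1},{"tx":-0.05,"ty":0,"tz":0,"ax":0,"ay":0,"az":0,"jaw":-1},{"tx":-0.05,"ty":0,"tz":0,"ax":0,"ay":0,"az":0,"jaw":-1},{"tx":-0.05,"ty":0,"tz":0,"ax":0,"ay":0,"az":0,"jaw":-1}]' >/dev/null
cat >> h.py <<'E'
def grey(f,x0,y0,w,h):
    "bounding box (5x crop px) of low-saturation bright cup pixels"
    i=cv2.resize(cv2.imread(f'pics/{f}.png')[y0:y0+h,x0:x0+w],None,fx=5,fy=5,interpolation=cv2.INTER_CUBIC)
    m=cv2.inRange(cv2.cvtColor(i,cv2.COLOR_BGR2HSV),(0,0,110),(180,75,255)); m=cv2.morphologyEx(m,cv2.MORPH_OPEN,np.ones((15,15)))
    n,_,s,c=cv2.connectedComponentsWithStats(m); k=1+s[1:,4].argmax(); x,y,w,h,a=s[k]; print(f,'l,r,t,b',x,x+w,y,y+h,'cen',c[k].round(1),a)
E
python3 - <<'E'
from h import *
st(); snap('top','top7'); snap('side','side8')
for f in('top6','top7'): lean(f); grey(f,270,160,80,100)
for f in('side6','side8'): grey(f,250,150,80,100)
E
```

```text
stand frame [ 0.0004 -0.0341  0.1663] rot [180.   -0.  104.4] F [-0.1  1.5 -0.5] t 18.2 open -0.0002412776485851409
stand frame [ 0.0007 -0.241   0.2564] rot [180.    0.  104.4] F [ 0.1 -0.6  0.2] t 19.5 open 0.0003637705268045343
top6 [[130.5 271.5  72.6]]
top6 l,r,t,b 82 213 215 330 cen [146.8 271.3] 12189
top7 [[143.5 271.5  78. ]]
top7 l,r,t,b 84 201 215 330 cen [141.9 272. ] 10727
side6 l,r,t,b 135 219 0 36 cen [179.8  15.5] 1413
side8 l,r,t,b 199 261 103 150 cen [228.3 126.3] 1883
```

```bash
cat >> h.py <<'E'
def rimpts(p,q,r,cam):
    R=cv2.Rodrigues(np.radians([-p,q,0.]))[0]; t=np.linspace(0,6.283,120)
    return np.array([proj(CAL[cam],sp(S,YAW,R@[r*np.cos(a),r*np.sin(a),.075]+[0,0,.103])) for a in t]).astype(np.float32)
def score(ft,fs):
    from scipy.ndimage import map_coordinates as mc
    G={c:cv2.GaussianBlur(cv2.imread(f'pics/{f}.png',0),(0,0),.7).astype(float) for c,f in(('top',ft),('side',fs)) if f}
    for cams in [[c] for c in G]+([list(G)] if len(G)>1 else []):
        best=[]
        for p in np.arange(-6,14.1,1):
            for q in np.arange(-6,6.1,1):
                s=0
                for c in cams:
                    v=[mc(G[c],rimpts(p,q,r,c).T[::-1],order=1) for r in(.0425,.049)]
                    s+=np.clip(v[0]-v[1],-20,60).mean()
                best.append((round(s,1),p,q))
        print(ft,cams,sorted(best)[::-1][:4])
E
python3 - <<'E'
from h import *
score('top6','side6'); score('top7','side8')
E
```

```text
top6 ['top'] [(np.float64(39.8), np.float64(9.0), np.float64(0.0)), (np.float64(39.6), np.float64(8.0), np.float64(0.0)), (np.float64(38.8), np.float64(9.0), np.float64(-1.0)), (np.float64(38.6), np.float64(8.0), np.float64(-1.0))]
top6 ['side'] [(np.float64(55.8), np.float64(11.0), np.float64(0.0)), (np.float64(55.5), np.float64(12.0), np.float64(0.0)), (np.float64(55.2), np.float64(11.0), np.float64(-1.0)), (np.float64(53.8), np.float64(12.0), np.float64(-1.0))]
top6 ['top', 'side'] [(np.float64(89.1), np.float64(10.0), np.float64(0.0)), (np.float64(88.0), np.float64(10.0), np.float64(-1.0)), (np.float64(84.6), np.float64(11.0), np.float64(0.0)), (np.float64(83.2), np.float64(11.0), np.float64(-1.0))]
top7 ['top'] [(np.float64(40.8), np.float64(5.0), np.float64(0.0)), (np.float64(40.3), np.float64(4.0), np.float64(0.0)), (np.float64(40.0), np.float64(5.0), np.float64(-1.0)), (np.float64(39.6), np.float64(4.0), np.float64(-1.0))]
top7 ['side'] [(np.float64(54.0), np.float64(8.0), np.float64(0.0)), (np.float64(53.8), np.float64(7.0), np.float64(0.0)), (np.float64(53.3), np.float64(7.0), np.float64(-1.0)), (np.float64(52.6), np.float64(8.0), np.float64(-1.0))]
top7 ['top', 'side'] [(np.float64(86.1), np.float64(6.0), np.float64(-1.0)), (np.float64(85.9), np.float64(6.0), np.float64(0.0)), (np.float64(81.8), np.float64(7.0), np.float64(0.0)), (np.float64(80.8), np.float64(7.0), np.float64(-1.0))]
```

Circle fit and model matching put the cup at 5–7° lean to +y. One more push, to y≈-0.043.

```bash
python3 -m handwheel '[{"tx":0.05,"ty":0,"tz":0,"ax":0,"ay":0,"az":0,"jaw":-1},{"tx":0.05,"ty":0,"tz":0,"ax":0,"ay":0,"az":0,"jaw":-1},{"tx":0.05,"ty":0,"tz":0,"ax":0,"ay":0,"az":0,"jaw":-1},{"tx":0.05,"ty":0,"tz":0,"ax":0,"ay":0,"az":0,"jaw":-1},{"tx":0.04,"ty":0,"tz":0,"ax":0,"ay":0,"az":0,"jaw":-1},{"tx":0,"ty":0,"tz":0,"ax":0,"ay":0,"az":0,"jaw":-1},{"tx":0,"ty":0,"tz":0.05,"ax":0,"ay":0,"az":0,"jaw":-1},{"tx":0,"ty":0,"tz":0.04,"ax":0,"ay":0,"az":0,"jaw":-1},{"tx":0,"ty":0,"tz":0,"ax":0,"ay":0,"az":0,"jaw":-1},{"tx":0,"ty":0,"tz":0,"ax":0,"ay":0,"az":0,"jaw":-1}]' >/dev/null;python3 -c 'from h import *;st()'
python3 -m handwheel '[{"tx":-0.01,"ty":0,"tz":0,"ax":0,"ay":0,"az":0,"jaw":-1},{"tx":-0.009,"ty":0,"tz":0,"ax":0,"ay":0,"az":0,"jaw":-1},{"tx":-0.006,"ty":0,"tz":0,"ax":0,"ay":0,"az":0,"jaw":-1},{"tx":-0.004,"ty":0,"tz":0,"ax":0,"ay":0,"az":0,"jaw":-1},{"tx":-0.004,"ty":0,"tz":0,"ax":0,"ay":0,"az":0,"jaw":-1},{"tx":-0.003,"ty":0,"tz":0,"ax":0,"ay":0,"az":0,"jaw":-1},{"tx":-0.003,"ty":0,"tz":0,"ax":0,"ay":0,"az":0,"jaw":-1},{"tx":-0.002,"ty":0,"tz":0,"ax":0,"ay":0,"az":0,"jaw":-1},{"tx":-0.001,"ty":0,"tz":0,"ax":0,"ay":0,"az":0,"jaw":-1},{"tx":0,"ty":0,"tz":0,"ax":0,"ay":0,"az":0,"jaw":-1}]' >/dev/null;python3 -c 'from h import *;st()
snap("side","side9");score("side9" and None,"side9")'
```

```text
stand frame [0.0008 0.0004 0.1681] rot [179.9   0.  104.4] F [ 0.  -0.6  0.5] t 20.85 open 0.0001469459354379592
stand frame [ 0.0004 -0.0411  0.1663] rot [180.   -0.  104.4] F [-0.4  1.2 -0.2] t 22.1 open 0.0003490594692650778
None ['side'] [(np.float64(25.0), np.float64(-6.0), np.float64(0.0)), (np.float64(24.5), np.float64(-6.0), np.float64(1.0)), (np.float64(22.5), np.float64(-6.0), np.float64(-1.0)), (np.float64(20.5), np.float64(-5.0), np.float64(0.0))]
```

```bash
python3 -m handwheel '[{"tx":0.01,"ty":0,"tz":0,"ax":0,"ay":0,"az":0,"jaw":-1},{"tx":0.03,"ty":0,"tz":0,"ax":0,"ay":0,"az":0,"jaw":-1},{"tx":0,"ty":0,"tz":0,"ax":0,"ay":0,"az":0,"jaw":-1},{"tx":0,"ty":0,"tz":-0.04,"ax":0,"ay":0,"az":0,"jaw":-1},{"tx":0,"ty":0,"tz":-0.05,"ax":0,"ay":0,"az":0,"jaw":-1},{"tx":-0.04,"ty":0,"tz":0,"ax":0,"ay":0,"az":0,"jaw":-1},{"tx":-0.05,"ty":0,"tz":0,"ax":0,"ay":0,"az":0,"jaw":-1},{"tx":-0.05,"ty":0,"tz":0,"ax":0,"ay":0,"az":0,"jaw":-1},{"tx":-0.05,"ty":0,"tz":0,"ax":0,"ay":0,"az":0,"jaw":-1},{"tx":-0.05,"ty":0,"tz":0,"ax":0,"ay":0,"az":0,"jaw":-1}]' >/dev/null
python3 - <<'E'
from h import *
st(); snap('top','top10'); snap('side','side10'); score('top10','side10'); lean('top10')
a,b=[cv2.imread(f'pics/{f}.png',0)[205:250,290:340].astype(int) for f in('top6','top10')]; print('stand change',cv2.phaseCorrelate(a.astype(np.float32),b.astype(np.float32)))
E
```

```text
stand frame [ 0.0007 -0.243   0.2564] rot [180.    0.  104.4] F [1.9 0.1 0.3] t 23.4 open 0.0002762765712333388
top10 ['top'] [(np.float64(42.5), np.float64(-1.0), np.float64(0.0)), (np.float64(41.5), np.float64(0.0), np.float64(0.0)), (np.float64(41.4), np.float64(-1.0), np.float64(-1.0)), (np.float64(40.3), np.float64(0.0), np.float64(-1.0))]
top10 ['side'] [(np.float64(50.8), np.float64(3.0), np.float64(0.0)), (np.float64(50.7), np.float64(2.0), np.float64(0.0)), (np.float64(50.6), np.float64(2.0), np.float64(-1.0)), (np.float64(49.7), np.float64(3.0), np.float64(-1.0))]
top10 ['top', 'side'] [(np.float64(83.1), np.float64(1.0), np.float64(0.0)), (np.float64(83.1), np.float64(1.0), np.float64(-1.0)), (np.float64(80.0), np.float64(2.0), np.float64(0.0)), (np.float64(79.5), np.float64(2.0), np.float64(-1.0))]
top10 [[156.5 263.5  72.6]]
stand change ((0.21390016185291216, 0.741785392040132), 0.5350232416788737)
```

```bash
python3 - <<'E'
from h import *
a,b=[cv2.imread(f'pics/{f}.png').astype(int) for f in('top6','top10')]
d=abs(a-b).max(2)
print('foot',d[200:218,313:332].max(),'bar ends',d[185:198,284:298].max(),d[232:246,296:312].max())
st(); print(workorder.job_done())
E
```

```text
foot 93 bar ends 69 62
stand frame [ 1.000e-04 -2.456e-01  2.543e-01] rot [-179.9   -0.   104.2] F [-0.5 -0.1  0. ] t 23.5 open -1.0551471923770571e-05
the job is handed in; nothing more can be done
None
```

The job is handed in: the foot is swung out to its stop and the cup is standing at about 1° from upright (±2°, two-camera fit). My last foot and bar check, just before handing in, showed pixel changes I didn't look into, so the stand or foot may have shifted slightly during the final pushes.

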